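# Raise the warming lamp one notch

## Robot

A 7-joint arm with a two-finger parallel gripper is mounted at the origin on the work surface. World frame = base frame: x ahead of the robot, y to its left, z up, the work surface at z = 0. Lengths are in m, angles in degrees, forces in N, time in s.
With the tool pointing down it reaches from about 0.35 to 0.9 m from the base axis. Payload 8.1 kg.
Tool frame: the origin (TCP) lies at the very end of the fingers, on their centre line; the grasp point (between the pads) lies bot.grasp_offset behind it (bot.grasp_offset is the distance from the TCP to the grasp point, in m); z points along the fingers, y is the direction in which the jaws open and shut (so a half turn about z gives the same grasp; the last joint's range is limited). The gripper opens to 85 mm and grips with 20 to 120 N. Pads are 22 mm wide; open, the fingers measure 114 mm over their backs; the gripper's body (76 mm by 85 mm) begins 54 mm behind the grasp point. The pads swing forward as they close: fully open they stand 13 mm farther back than shut.
Start: joints at [-80.879, 24.895, 1.432, 90.138, -0.665, 64.973, -4.303], TCP at [0.162, 0.604, 0.231] pointing down, gripper open.
Joint ranges: [-149.89, 149.89], [-25.12, 119.58], [-72.63, 75.52], [4.76, 147.25], [-75.54, 255.54], [6.69, 114.76], [-157.13, 157.13]. Speed limits (degrees/s): [127.2, 127.2, 172.46, 172.46, 180, 180, 180].

## Interface

Orientations are given as a 3x3 rotation matrix whose columns are the frame's x, y, z axes.
In Python, from plant import bot gives the robot as it stands.
- The arm moves only by the tool play_rows, never from a script. Its argument "rows" is a list of rows, each a list of 2 entries, a list of its own where there are three numbers: the shift along the tool's x, y, z in m, then the turn about the tool's z in degrees. A call has exactly 5 rows; each row shifts and turns the pose as measured when the row begins, along the tool's axes as they then stand; what a row does not reach is not made up. A row lasts 1/8 s, in which the tool goes at most 62.5 mm and 10.7 degrees, less where a joint would pass 70% of its speed; a pose out of reach is approached as far as the arm can. A call with a gripper value outside its range is refused whole. "fingers" is the closure, from 0 (fully open) to 1 (shut), set as the call begins (left out, the last holds). The fingers move at their own pace and stop on an object; "newtons" is the grip in N (left out, the last holds). Time passes only in rows, so rows that do not move let the fingers close, or fill a call up. It gives the time, the measured TCP pose, the force and the opening at its end, in the units of the state.
- bot.get_state(): the state, without advancing time (a new reading comes with each control period).
- bot.snapshot(name): name is "side" or "top" or "wrist"; returns the picture (480x640x3 uint8, red, green, blue); there is no depth.
- bot.camera_model(name): a dict with "fx", "fy", "cx", "cy" (pixels), "distortion" ([k1, k2, p1, p2, k3] as OpenCV has them; the pictures are not rectified), "origin" and "rotation" of the camera in the world. Camera axes: x right, y up, looking along -z (the intrinsics and any distortion apply to the point x, -y, -z); pixel columns grow to the right and rows downward; lengths in m; the calibration is good to about 2 mm. A picture is of the moment at which its call begins: read the wrist's pose just before it. camera_model takes no time and is no camera call; for the wrist camera it gives the pose at the moment of the call.
- bot.finish_job(): hands the job in, once; it reports no verdict.
The state is a dict: "t": time; "joint_pos": joint angles; "joint_vel": joint speeds; "joint_efforts": joint torques, N m; "ee_pos": TCP position; "tcp_rot": TCP orientation; "wrist_force": force on the tool from outside, world axes, zero at the start; "wrist_torque": the same for the moment, N m; "grip_width": finger opening in m.
Only numpy, scipy, OpenCV 4.12 (cv2) and the standard library are available. Lean on these libraries where they do the work, as an engineer would, in place of code of your own. Each camera call takes 0.05 s, during which the arm holds its last target. There are 200 camera calls.

## Task

The food-warming lamp hangs too low over the plate. Raise its sliding carriage, which has a black bar handle for this, until the pawl catches the very next notch up, no further, and leave it hanging there on its pawl. The lamp shade is hot, so keep off it, and leave the plate, the squeeze bottle and the tub where they stand.

Things in the scene. Friction and masses are not known exactly. Their poses are not given: they have to be found in the camera images.
- handle (a point): Centre of the handle: a level black bar, 14 mm thick, 110 mm long along this frame's y. x (level) points from bar to column, z up. Side arms (14 mm thick, at y = +-55 mm) join it to the carriage plate, whose face is 85 mm beyond the bar's axis (+x); the gap is open above and below. At the start 150 to 210 mm above the worktop. Lift it from beneath with shut fingers tilted up to 45 degrees, or pinch it from above.
- carriage (a joint): Height of the carriage (handle, lamp) on the notched column, m, up positive. Notches at 0, 0.035, 0.070 and 0.105, top stop 0.13; it starts in the notch at 0. Lifting takes about 8 to 14 N. The pawl snaps in when raised a few mm past a notch; lowered, the carriage then rests there (within 2 mm). Let go between notches, it falls to the one below; once past a further notch it cannot come back.
- pawl (a joint): Angle of the pawl, a 40 mm steel strut on the carriage's right side (-y of the handle's frame) that hangs against the column's teeth: 0 rad = fully in a notch or between teeth, about 0.25 to 0.35 rad = pushed out while a tooth passes. A spring swings it in; it needs no touching.
- lamp: The hot lamp shade, not to be touched: an aluminium bell, 140 mm across at its lower rim, 105 mm tall, that rises with the carriage on an arm. Origin on its axis, 30 mm below its rim and level with the handle bar, 110 mm along +x and 175 mm along +y from the handle's centre in the handle's frame.
- stand: The fixed stand, column 30 x 40 mm, 440 mm tall. Origin on the column's axis, 14 mm below the base's top; axes as the handle's frame: the bar lies 110 mm along -x, 150 mm above the origin at joint 0. The base is a dark steel block, 180 x 360 mm, from x = -95 to 85 and y = -85 to 275 mm; it runs below the lamp, its top 136 mm lower than the bar at the start and 14 to 74 mm above the worktop.
- plate: White plate, 170 mm across, 22 mm high, on the stand's base below the lamp; origin at the centre of its underside. Bystander.
- squeeze_bottle: White squeeze bottle, 60 mm across, 170 mm tall; origin at the centre of its underside. Bystander.
- tub: White lidded tub, 170 x 130 x 97 mm; origin at the centre of its underside. Bystander.

How it is judged:
By the outcome, as a careful person would: the job done as asked, in the order asked, and still so for the second after the job is handed in, with the robot touching nothing.
It also fails if it takes over 35 s, if anything falls off the work surface, if the arm or the gripper's body presses on something with over 40 N, if the wrist force passes 120 N, or if a joint passes its speed limit or range.

## Working session

There is one attempt and no reset: what is moved stays moved. The work goes in short steps, Python scripts to look and compute and a tool call to move; the robot and the scene stay as the last step left them, time stands still between calls to the robot, and variables do not carry over. Pictures are saved under pics/ and viewed, about 8 in all and at most 12, crops included, and the job is handed in when it is done.

Besides the shell and the picture viewer there is one more tool, called after "Request:" by a JSON object that holds its "name" and its "arguments". play_rows: Moves the arm, as the interface text tells. Its arguments: {"type":"object","properties":{"rows":{"type":"array"},"fingers":{"type":"number"},"newtons":{"type":"number"}},"required":["rows"]}

```bash
mkdir -p pics; ls; python3 - <<'E'
from plant import bot
import cv2,numpy as np
np.set_printoptions(precision=4,suppress=True)
for n in("side","top"):
    cv2.imwrite(f"pics/{n}0.png",bot.snapshot(n)[:,:,::-1]); c=bot.camera_model(n); print(n,{k:np.array(v) for k,v in c.items()})
s=bot.get_state(); print(s, bot.grasp_offset)
E
```

```text
pics
side {'fx': array(616.5979), 'fy': array(616.5979), 'cx': array(322.7319), 'cy': array(231.5375), 'distortion': array([-0.1333,  0.    ,  0.    ,  0.    ,  0.    ]), 'origin': array([-0.3106,  0.8815,  1.5421]), 'rotation': array([[-0.6733,  0.5585, -0.4845],
       [-0.7392, -0.4968,  0.4546],
       [ 0.0132,  0.6643,  0.7474]])}
top {'fx': array(544.0676), 'fy': array(544.0676), 'cx': array(319.5678), 'cy': array(234.7427), 'distortion': array([-0.1025,  0.    ,  0.    ,  0.    ,  0.    ]), 'origin': array([0.351 , 0.0459, 1.4518]), 'rotation': array([[ 0.0184,  0.9829, -0.1834],
       [-0.9998,  0.0189,  0.0011],
       [ 0.0045,  0.1834,  0.983 ]])}
{'t': 0.1, 'joint_pos': array([-80.8785,  24.9326,   1.431 ,  90.1826,  -0.6621,  64.9733,
        -4.3016]), 'joint_vel': array([ 0.1034, -0.0796, -0.0184, -0.156 , -0.0891,  0.0975, -0.1612]), 'joint_efforts': array([  0.0029, -67.1758,   1.0279, -31.6906,   0.0157,   0.0072,
        -0.    ]), 'ee_pos': array([0.1617, 0.6033, 0.2306]), 'tcp_rot': array([[-0.9659,  0.2588, -0.0002],
       [ 0.2588,  0.9659, -0.0014],
       [-0.0002, -0.0014, -1.    ]]), 'wrist_force': array([-0.327 , -0.2042, -0.3214]), 'wrist_torque': array([-0.0329, -0.0019, -0.0527]), 'grip_width': 0.08547305079126687} 0.0187
```

View pics/side0.png

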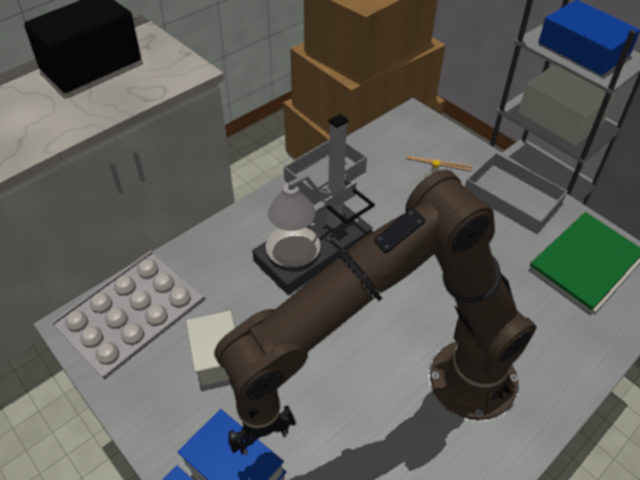

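View pics/top0.png

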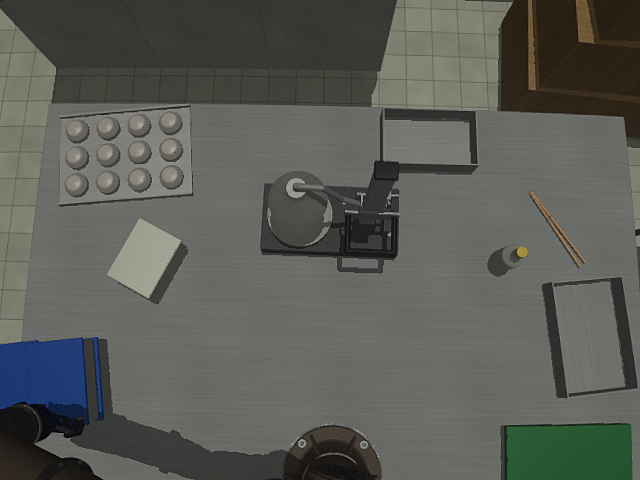

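The top view shows the stand at columns 262–400 and rows 160–260. The lamp is at (300,210), the column top at (386,170) and the handle near (371,250). The tub is at (147,258) and the bottle at (515,255). I'll zoom in on the handle.

```bash
python3 - <<'E'
import cv2,numpy as np
a=cv2.imread("pics/top0.png")[150:285,250:420]; b=cv2.imread("pics/side0.png")[105:285,245:395]
a=cv2.resize(a,None,fx=3,fy=3,interpolation=cv2.INTER_CUBIC); a=cv2.convertScaleAbs(a,alpha=1.8,beta=20)
cv2.imwrite("pics/c1.png",cv2.resize(cv2.imread("pics/top0.png")[150:285,250:420],None,fx=4,fy=4,interpolation=cv2.INTER_CUBIC)*1)
b=cv2.resize(b,None,fx=3,fy=3,interpolation=cv2.INTER_CUBIC);
h=np.zeros((540,510+290*0+450-170,3),np.uint8); 
h=np.zeros((540,790,3),np.uint8); h[:405,:510]=a; h[:,510:]=cv2.convertScaleAbs(b,alpha=1.8,beta=20)[:,170:450]
cv2.imwrite("pics/c2.png",h)
E
```

```text
(no output)
```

View pics/c2.png

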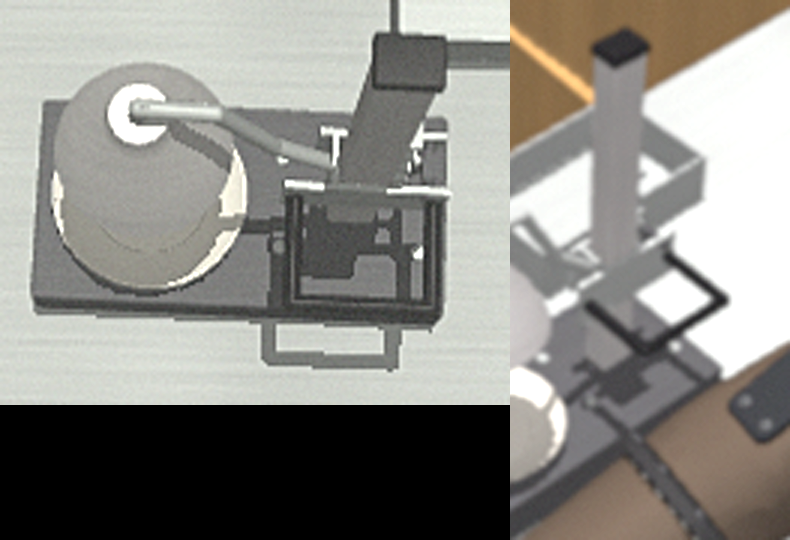

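The top crop shows the bar's ends near full-image pixels (346.5,250) and (396,251). In the side crop the bar's corners are near (348.3,220.3) and (372.3,204.7). I'll triangulate both.

```bash
cat > h.py <<'E'
from plant import bot
import cv2,numpy as np
np.set_printoptions(precision=4,suppress=True)
def ray(n,uv,c=None):
    c=c or bot.camera_model(n); K=np.array([[c["fx"],0,c["cx"]],[0,c["fy"],c["cy"]],[0,0,1]])
    p=cv2.undistortPoints(np.array([[uv]],float),K,np.array(c["distortion"]))[0,0]
    d=np.array(c["rotation"])@[p[0],-p[1],-1]; return np.array(c["origin"]),d/np.linalg.norm(d)
def plane(n,uv,z): o,d=ray(n,uv); return o+d*(z-o[2])/d[2]
def tri(rs):
    A=sum(np.eye(3)-np.outer(d,d) for o,d in rs); b=sum((np.eye(3)-np.outer(d,d))@o for o,d in rs)
    p=np.linalg.solve(A,b); return p,[np.linalg.norm(np.cross(p-o,d)) for o,d in rs]
def proj(n,P,c=None):
    c=c or bot.camera_model(n); K=np.array([[c["fx"],0,c["cx"]],[0,c["fy"],c["cy"]],[0,0,1]])
    q=(np.atleast_2d(P)-c["origin"])@np.array(c["rotation"])*[1,-1,-1]
    return cv2.projectPoints(q,np.zeros(3),np.zeros(3),K,np.array(c["distortion"]))[0][:,0]
E
python3 - <<'E'
from h import *
L=tri([ray("top",(347.3,250)),ray("side",(348.3,219.5))]);R=tri([ray("top",(395.3,250.5)),ray("side",(372,204.5))])
print(L,R,np.linalg.norm(L[0]-R[0]))
# yaw from stand base front edge + bar in a dark mask
im=cv2.imread("pics/top0.png").max(2)
m=(im<45).astype(np.uint8)
for v in range(240,262): print(v,im[v,340:402:4])
for n,uv in(("c",(386,163)),("lampTop",(296,187))): print(n,plane("top",uv,.45))
E
```

```text
(array([ 0.5473, -0.0226,  0.1993]), [np.float64(0.002999063328699091), np.float64(0.0029990633286991406)]) (array([ 0.5538, -0.1357,  0.1801]), [np.float64(8.524499668005515e-05), np.float64(8.524499668021774e-05)]) 0.11493115827589957
240 [ 32  27  27  33  32  35  31  65  61  64  60  34  60  26  22 110]
241 [ 31  23  27  29  32  30  35  64  61  61  63  32  61  23  23 108]
242 [ 32  25  27  58  26  33  26  61  60  60  62  31  60  22  28 111]
243 [ 32  24  24  65  60  57  58  59  59  60  60  33  61  23  20 110]
244 [ 32  25  27  61  64  63  63  62  59  60  60  34  62  24  27 106]
245 [ 29  23  28  58  58  58  62  61  59  60  61  38  64  28  28 110]
246 [ 37  26  26  60  61  59  60  60  60  62  61  34  62  28  25 111]
247 [ 34  24  27  64  63  59  63  61  61  59  60  34  62  27  25 104]
248 [ 30  23  24  36  40  36  43  49  53  65  65  33  65  28  24 106]
249 [ 32  24  23  23  21  20  29  27  29  37  39  27  46  26  34 107]
250 [ 28  25  47  52  48  38  26  18  22  24  21  27  27  26  33 109]
251 [ 31  23  33  35  35  42  43  49  46  49  43  37  30  25  35 107]
252 [ 32  32  28  25  21  26  27  32  34  34  37  36  41  49  28 108]
253 [ 29  28  29  20  24  21  22  22  27  26  27  25  31  34  30 108]
254 [ 29  30  28  26  25  22  24  21  23  27  26  25  24  26  40 110]
255 [ 21  27  28  27  26  26  26  26  27  29  23  24  28  27  33 107]
256 [ 55  43  45  39  35  33  24  26  23  32  28  24  25  27  65 107]
257 [ 59  50  49  49  51  58  54  48  48  39  25  24  22  24 112 108]
258 [ 62 103 105 102 106  53  53  53  53  53  55  57  59  47 110 106]
259 [ 62 107 111 110 110 105 108 106 106  53  62  56  55  56 110 105]
260 [ 57 101 104 104 104 107 106 112 108 104  59 113 106 106 110 108]
261 [ 59 105 106 103 105 103 101 105 100 108  61 114 107 111 108 107]
c [ 0.6811 -0.0807  0.45  ]
lampTop [0.6296 0.0914 0.45  ]
```

Request:
{"name": "play_rows", "arguments": {"rows": [[[-0.02,-0.02,-0.04],2],[[-0.05,-0.02,-0.03],6],[[-0.055,-0.02,-0.02],7],[[-0.055,-0.02,-0.02],7],[[-0.055,-0.02,-0.02],7]], "fingers": 0}}

```text
t: 0.72
ee_pos: [0.329, 0.4092, 0.3598]
tcp_rot: [[-0.715, 0.699, -0.004], [0.699, 0.715, -0.008], [-0.003, -0.009, -1.0]]
wrist_force: [0.1, 1.1, -0.8]
grip_width: 0.0855
```

Request:
{"name": "play_rows", "arguments": {"rows": [[[-0.057,-0.01,0],5],[[-0.057,-0.01,0],5],[[-0.057,-0.01,0],6],[[-0.057,-0.005,0],6],[[-0.057,0,0],6]]}}

```text
t: 1.35
ee_pos: [0.4662, 0.1463, 0.3619]
tcp_rot: [[-0.287, 0.958, -0.003], [0.958, 0.287, -0.006], [-0.005, -0.004, -1.0]]
wrist_force: [1.5, -0.4, 0.6]
grip_width: 0.0854
```

Request:
{"name": "play_rows", "arguments": {"rows": [[[-0.057,0,0],6],[[-0.057,0,0],6],[[-0.057,0,0],5],[[-0.02,0,0],1],[[0,0,0],0]]}}

```text
t: 1.98
ee_pos: [0.4966, -0.0516, 0.3622]
tcp_rot: [[0.042, 0.999, -0.004], [0.999, -0.042, -0.007], [-0.007, -0.004, -1.0]]
wrist_force: [0.7, 0.5, -0.8]
grip_width: 0.0853
```

```bash
python3 - <<'E'
from h import *
c=bot.camera_model("wrist"); cv2.imwrite("pics/w1.png",bot.snapshot("wrist")[:,:,::-1]); print(c)
cv2.imwrite("pics/t1.png",bot.snapshot("top")[:,:,::-1]); cv2.imwrite("pics/s1.png",bot.snapshot("side")[:,:,::-1])
import pickle; pickle.dump(c,open("w1.pkl","wb")); s=bot.get_state(); print(s["joint_pos"],s["ee_pos"],s["tcp_rot"])
E
```

```text
{'fx': 356.8726212070917, 'fy': 356.8726212070917, 'cx': 318.6922277083853, 'cy': 239.18057745017438, 'distortion': array([-0.0424,  0.    ,  0.    ,  0.    ,  0.    ]), 'origin': array([0.5008, 0.0312, 0.5048]), 'rotation': array([[ 0.9991,  0.0391,  0.0181],
       [-0.0429,  0.9442,  0.3265],
       [-0.0043, -0.327 ,  0.945 ]])}
[-33.2596   8.0826  38.1629  96.8789  -4.7119  76.9944   3.61  ] [ 0.4969 -0.0487  0.3621] [[ 0.0365  0.9993 -0.0041]
 [ 0.9993 -0.0366 -0.0066]
 [-0.0067 -0.0038 -1.    ]]
```

View pics/w1.png

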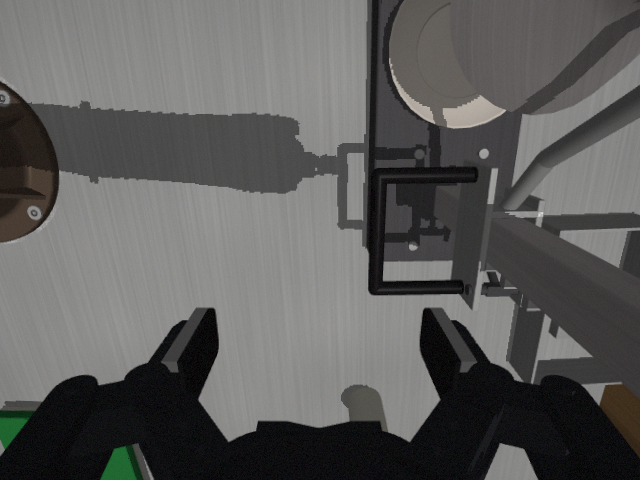

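The wrist view shows the bar as a vertical black strip at column 377. Its arms leave at rows 175 and 288, and the carriage plate is at column ~485. With the bar level and 110 mm between the arms, I can solve its depth.

```bash
python3 - <<'E'
from h import *
import pickle
from scipy.optimize import brentq
c=pickle.load(open("w1.pkl","rb")); im=cv2.imread("pics/w1.png").max(2)
print(im[230,360:400]); print(im[160:190,440]); print(im[275:302,440]); print(im[160:190,400]); print(im[275:302,400])
for r in (185,200,215,230,245,260,275): print(r,im[r,364:392])
E
```

```text
[143 143  94  79  77  74  65  31  23  13  16   7   7  15  21  20  26  33
  43  32  25  18  26  19  22  66  72  73  74  75  70  71  69  70  70  69
  70  68  71  75]
[60 63 60 58 62 61 40 16 15 19 18 22 19 24 31 39 45 33 23 21 19 16 19 33
 38 48 70 70 69 63]
[143 146 144 145 130  77  11  15  12  17  11  28  27  39  40  30  21  17
  19 107 139 146 146 146 146 146 146]
[72 74 69 74 72 71 70 56 10 13 17 18 19 22 34 45 51 46 21 23 23 20 16 23
 35 36 33 33 36 37]
[144 142 142 144 142 115  32  15  12  17  18  23  29  34  50  49  27  24
  20  35 108 144 143 144 145 143 144]
185 [76 77 74 74 33 26 26 13 12 12 19 16 17 25 33 42 50 28 20 21 23 17 19 72
 69 70 73 72]
200 [78 76 77 56 31 22 18 14 15 11 12 19 20 28 36 50 36 23 20 20 17 14 52 69
 71 69 70 73]
215 [77 74 76 36 28 23 15 11 14 11 13 16 22 32 39 40 24 20 26 17 18 35 69 70
 73 72 70 72]
230 [77 74 65 31 23 13 16  7  7 15 21 20 26 33 43 32 25 18 26 19 22 66 72 73
 74 75 70 71]
245 [79 79 46 24 25 13 14 14 11 24 19 24 25 35 31 19 19 20 22 16 51 71 71 74
 73 69 72 72]
260 [144 142 140 143 115  44  14  23  18  25  17  28  26  34  24  23  18  16
  14  39  64  68  67  69  65  66  65  68]
275 [143 139 141 145  65  23  17  13  14  17  15  22  33  27  19  23  20  19
  29 139 146 145 145 144 144 141 143 143]
```

```bash
python3 - <<'E'
from h import *
import pickle
from scipy.optimize import brentq
c=pickle.load(open("w1.pkl","rb"))
a=ray("w",(379.9,175.4),c); b=ray("w",(374.9,287.7),c)
at=lambda r,z: r[0]+r[1]*(z-r[0][2])/r[1][2]
z=brentq(lambda z:np.linalg.norm(at(a,z)-at(b,z))-.110,.1,.3)
A,B=at(a,z),at(b,z); u=(A-B)/.11; C=(A+B)/2; x=np.array([u[1],-u[0],0])
print("wrist",z,A,B,C,u,np.degrees(np.arctan2(-u[0],u[1])))
print("proj in top/side",proj("top",[A,B]),proj("side",[A,B]))
for zz in (.165,.18,.195,.21): print(zz,at(a,zz),at(b,zz), proj("side",[at(a,zz),at(b,zz)]).ravel(), proj("top",[at(a,zz),at(b,zz)]).ravel())
E
```

```text
wrist 0.18937878063996183 [ 0.5513 -0.0205  0.1894] [ 0.5478 -0.1304  0.1894] [ 0.5495 -0.0755  0.1894] [0.0318 0.9995 0.    ] -1.82011192745749
proj in top/side [[346.939  250.0195]
 [393.6066 252.3442]] [[345.7425 221.185 ]
 [372.4292 204.2672]]
0.165 [ 0.5552 -0.0245  0.165 ] [ 0.5514 -0.1429  0.165 ] [345.4744 225.2926 373.8465 207.1959] [348.0725 250.0271 397.3814 252.4823]
0.18 [ 0.5528 -0.022   0.18  ] [ 0.5492 -0.1352  0.18  ] [345.6386 222.7767 372.979  205.4033] [347.3803 250.0224 395.0762 252.398 ]
0.195 [ 0.5504 -0.0196  0.195 ] [ 0.5469 -0.1275  0.195 ] [345.8051 220.224  372.0969 203.5806] [346.6714 250.0177 392.7151 252.3116]
0.21 [ 0.548  -0.0171  0.21  ] [ 0.5447 -0.1199  0.21  ] [345.974  217.6336 371.1997 201.7272] [345.9455 250.0128 390.2961 252.223 ]
```

Request:
{"name": "play_rows", "arguments": {"rows": [[[-0.015,0.03,0.02],0],[[-0.01,0.025,0.02],0],[[0,0,0.03],0],[[0,0,0.02],0],[[0,0,0],0]], "newtons": 60}}

```text
t: 2.75
ee_pos: [0.5543, -0.064, 0.2684]
tcp_rot: [[0.015, 1.0, -0.005], [1.0, -0.015, -0.002], [-0.002, -0.005, -1.0]]
wrist_force: [-0.5, 0.3, 0.7]
grip_width: 0.0854
```

```bash
python3 - <<'E'
from h import *
c=bot.camera_model("wrist"); cv2.imwrite("pics/w2.png",bot.snapshot("wrist")[:,:,::-1])
import pickle; pickle.dump(c,open("w2.pkl","wb")); s=bot.get_state(); print(s["joint_pos"],s["ee_pos"],s["tcp_rot"],s["wrist_force"])
c1=pickle.load(open("w1.pkl","rb"))
print(proj("w",[[.5513,-.0205,.1894],[.5478,-.1304,.1894]],c))
E
```

```text
[-27.1657  18.9308  37.995   98.4638 -12.3468  67.0742  13.3282] [ 0.5549 -0.0641  0.2693] [[ 0.0153  0.9999 -0.0035]
 [ 0.9999 -0.0153 -0.0023]
 [-0.0024 -0.0034 -1.    ]] [ 0.3783  0.059  -1.1745]
[[313.2958 183.3343]
 [311.7316 334.5576]]
```

View pics/w2.png

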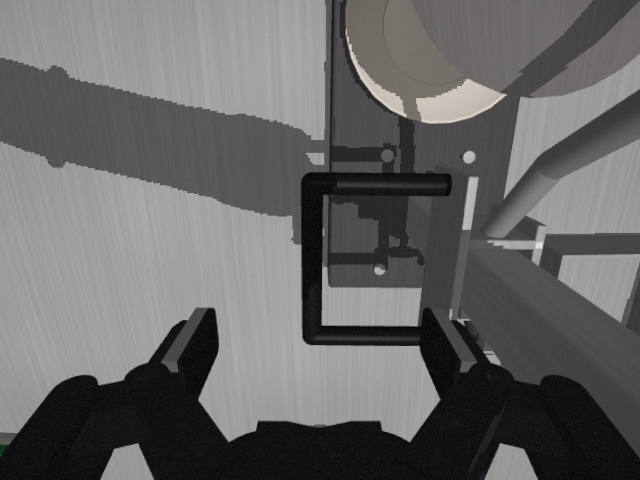

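The bar appears at column 312, rows 184–335, and the projected estimate gives the same to within about 1 px. I'll descend and grip.

Request:
{"name": "play_rows", "arguments": {"rows": [[[-0.006,-0.003,0.02],1],[[-0.005,-0.002,0.025],0],[[0,0,0.025],0],[[0,0,0.02],0],[[0,0,0.0],0]]}}

```text
t: 3.42
ee_pos: [0.554, -0.0702, 0.1832]
tcp_rot: [[0.024, 1.0, 0.006], [1.0, -0.024, 0.0], [0.001, 0.006, -1.0]]
wrist_force: [0.7, -0.9, 0.1]
grip_width: 0.0853
```

Request:
{"name": "play_rows", "arguments": {"rows": [[[-0.006,-0.006,0.008],1],[[0,0,0.008],0],[[0,0,0.004],0],[[0,0,0],0],[[0,0,0.0],0]]}}

```text
t: 4.05
ee_pos: [0.5496, -0.076, 0.1651]
tcp_rot: [[0.041, 0.999, 0.011], [0.999, -0.041, 0.001], [0.001, 0.011, -1.0]]
wrist_force: [-0.4, 0.0, -0.1]
grip_width: 0.0851
```

Request:
{"name": "play_rows", "arguments": {"rows": [[[0,0,0],0],[[0,0,0],0],[[0,0,0],0],[[0,0,0],0],[[0,0,0.0],0]], "fingers": 1, "newtons": 60}}

```text
t: 4.68
ee_pos: [0.5492, -0.0759, 0.1654]
tcp_rot: [[0.041, 0.999, 0.01], [0.999, -0.041, 0.001], [0.002, 0.01, -1.0]]
wrist_force: [-1.2, -0.3, 2.7]
grip_width: 0.0122
```

Request:
{"name": "play_rows", "arguments": {"rows": [[[0,0,0],0],[[0,0,0],0],[[0,0,0],0],[[0,0,0],0],[[0,0,0.0],0]]}}

```text
t: 5.3
ee_pos: [0.5492, -0.0759, 0.1655]
tcp_rot: [[0.041, 0.999, 0.01], [0.999, -0.041, 0.001], [0.002, 0.01, -1.0]]
wrist_force: [-1.9, -0.4, 2.0]
grip_width: 0.0125
```

Request:
{"name": "play_rows", "arguments": {"rows": [[[0,0,-0.005],0],[[0,0,-0.006],0],[[0,0,-0.006],0],[[0,0,-0.006],0],[[0,0,-0.004],0]]}}

```text
t: 5.92
ee_pos: [0.5491, -0.0759, 0.1923]
tcp_rot: [[0.04, 0.999, 0.009], [0.999, -0.04, -0.001], [-0.0, 0.009, -1.0]]
wrist_force: [4.6, -2.1, -12.0]
grip_width: 0.0126
```

Request:
{"name": "play_rows", "arguments": {"rows": [[[0,0,-0.004],0],[[0,0,-0.004],0],[[0,0,-0.004],0],[[0,0,-0.002],0],[[0,0,0],0]]}}

```text
t: 6.55
ee_pos: [0.5491, -0.0759, 0.2079]
tcp_rot: [[0.04, 0.999, 0.01], [0.999, -0.04, -0.0], [0.0, 0.01, -1.0]]
wrist_force: [3.6, -0.7, -8.4]
grip_width: 0.012
```

```bash
python3 - <<'E'
from h import *
c=bot.camera_model("wrist"); w=bot.snapshot("wrist")[:,:,::-1]; cv2.imwrite("pics/w3.png",w)
t=bot.snapshot("top")[:,:,::-1]; s=bot.snapshot("side")[:,:,::-1]
cv2.imwrite("pics/t3.png",t);cv2.imwrite("pics/s3.png",s)
h=np.zeros((540,800,3),np.uint8); h[:300,:400]=cv2.resize(w,(400,300)); h[:360,400:]=cv2.convertScaleAbs(cv2.resize(s[110:245,250:400],(400,360)),alpha=1.8); h[300:,:400]=cv2.convertScaleAbs(cv2.resize(t[140:275,230:430],(400,240)),alpha=1.8)
cv2.imwrite("pics/m3.png",h); st=bot.get_state(); print(st["ee_pos"],st["wrist_force"],st["grip_width"])
E
```

```text
[ 0.5492 -0.0759  0.2078] [ 2.9464 -0.5895 -8.4851] 0.012125984304074876
```

View pics/m3.png

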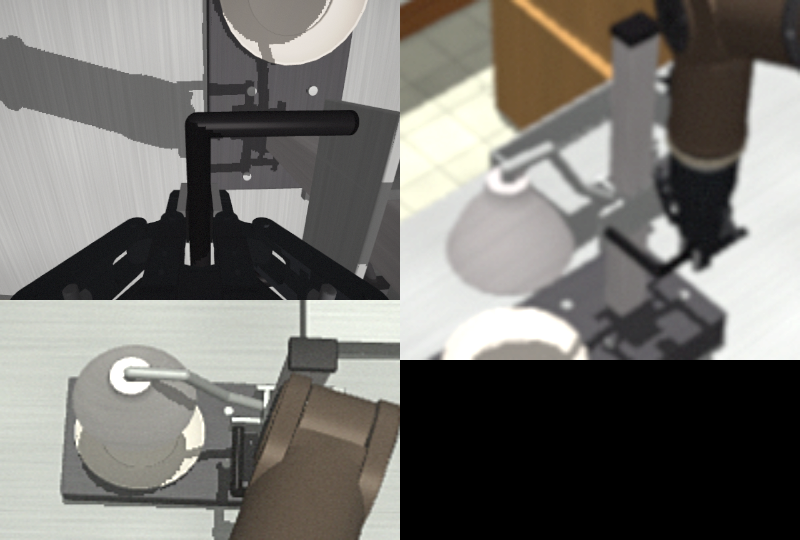

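The carriage is held about 42 mm up. The wrist view shows the bar between the fingers and the side view shows the lamp risen. I'll lower it gently onto the pawl and watch the force.

Request:
{"name": "play_rows", "arguments": {"rows": [[[0,0,0.002],0],[[0,0,0.002],0],[[0,0,0.002],0],[[0,0,0.001],0],[[0,0,0],0]]}}

```text
t: 7.32
ee_pos: [0.5492, -0.0759, 0.2008]
tcp_rot: [[0.04, 0.999, 0.01], [0.999, -0.04, 0.0], [0.001, 0.01, -1.0]]
wrist_force: [2.1, -0.2, -4.4]
grip_width: 0.012
```

Request:
{"name": "play_rows", "arguments": {"rows": [[[0,0,0.001],0],[[0,0,0.001],0],[[0,0,0.001],0],[[0,0,0],0],[[0,0,0],0]]}}

```text
t: 7.95
ee_pos: [0.5492, -0.0758, 0.2006]
tcp_rot: [[0.04, 0.999, 0.012], [0.999, -0.04, 0.002], [0.003, 0.012, -1.0]]
wrist_force: [0.7, -0.3, -2.7]
grip_width: 0.0122
```

Request:
{"name": "play_rows", "arguments": {"rows": [[[0,0,0.003],0],[[0,0,0.003],0],[[0,0,0],0],[[0,0,0],0],[[0,0,0],0]]}}

```text
t: 8.57
ee_pos: [0.5493, -0.0757, 0.2005]
tcp_rot: [[0.041, 0.999, 0.014], [0.999, -0.041, 0.007], [0.008, 0.014, -1.0]]
wrist_force: [-1.2, 0.1, 3.4]
grip_width: 0.0123
```

It stays at 35.0 mm while the force turns upward, so the pawl is carrying it. Releasing.

Request:
{"name": "play_rows", "arguments": {"rows": [[[0,0,0],0],[[0,0,0],0],[[0,0,0],0],[[0,0,0],0],[[0,0,0],0]], "fingers": 0.6}}

```text
t: 9.2
ee_pos: [0.5491, -0.0759, 0.1994]
tcp_rot: [[0.042, 0.999, 0.013], [0.999, -0.042, 0.006], [0.007, 0.013, -1.0]]
wrist_force: [0.7, -0.4, -0.4]
grip_width: 0.0339
```

Request:
{"name": "play_rows", "arguments": {"rows": [[[0,0,0],0],[[0,0,-0.01],0],[[0,0,-0.015],0],[[0,0,-0.02],0],[[0,0,-0.02],0]]}}

```text
t: 9.82
ee_pos: [0.5479, -0.0765, 0.2681]
tcp_rot: [[0.042, 0.999, 0.012], [0.999, -0.042, 0.006], [0.007, 0.012, -1.0]]
wrist_force: [-0.6, -0.3, 0.0]
grip_width: 0.0341
```

Free of the bar. Next I'll back off toward the robot and check from a distance.

Request:
{"name": "play_rows", "arguments": {"rows": [[[0,-0.02,-0.03],0],[[0,-0.035,-0.03],0],[[0,-0.035,-0.02],0],[[0,-0.02,0],0],[[0,0,0],0]]}}

```text
t: 10.45
ee_pos: [0.4355, -0.074, 0.356]
tcp_rot: [[0.044, 0.999, 0.022], [0.999, -0.044, 0.008], [0.009, 0.022, -1.0]]
wrist_force: [0.8, -0.2, 0.1]
grip_width: 0.0339
```

```bash
python3 - <<'E'
from h import *
import pickle
c=bot.camera_model("wrist"); w=bot.snapshot("wrist")[:,:,::-1]; cv2.imwrite("pics/w4.png",w); pickle.dump(c,open("w4.pkl","wb"))
t=bot.snapshot("top")[:,:,::-1]; s=bot.snapshot("side")[:,:,::-1]
cv2.imwrite("pics/t4.png",t);cv2.imwrite("pics/s4.png",s)
for z in (.189,.224,.259): print(z,proj("w",[[.5513,-.0205,z],[.5478,-.1304,z]],c).ravel())
print(bot.get_state()["ee_pos"])
t0=cv2.imread("pics/top0.png")
for n,(a,b,e,f) in dict(tub=(215,305,100,192),bottle=(238,278,486,530)).items(): print(n,cv2.absdiff(t0,t)[a:b,e:f].mean(), cv2.absdiff(t0,t)[a:b,e:f].max())
E
```

```text
0.189 [446.1963 149.8079 435.1833 268.1152]
0.224 [462.5906 153.222  448.5122 283.8942]
0.259 [483.4556 157.6009 464.9791 303.4337]
[ 0.4369 -0.0738  0.3551]
tub 11.105314009661836 20
bottle 8.43560606060606 19
```

View pics/w4.png

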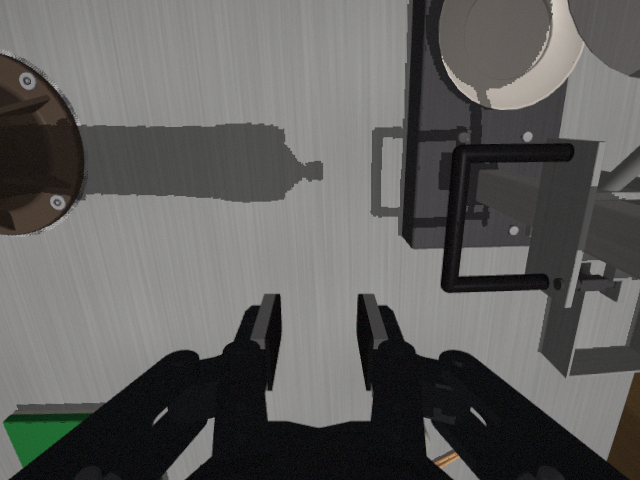

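View pics/t4.png

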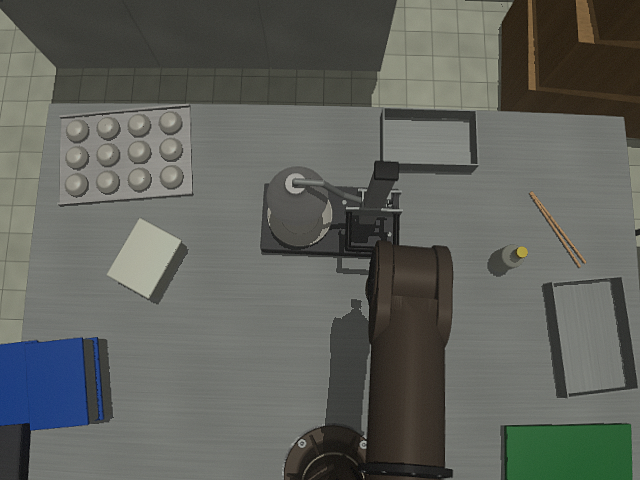

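With nothing touching it, the bar's corners are at (461,153) and (449,283). That matches +35 mm, which predicts (462.6,153.2) and (448.5,283.9). In the top view the tub, bottle and plate are where they started.

```bash
python3 -c "
from plant import bot
print(bot.finish_job())"
```

```text
the job is handed in; nothing more can be done
None
```

The lamp carriage is up one notch and hanging on its pawl, and I've handed the job in. I pinched the bar from above, lifted it about 42 mm and lowered it. I then opened the fingers and backed the arm away at about 10.5 s on the robot's clock.

- **Pawl caught:** while lowering, the carriage stopped at 35.0 mm above its start and the wrist force changed from −8 N (carrying) to +3 N (supported).
- **Height after letting go:** the final wrist picture shows the bar within about 2 px of where a 35 mm rise should put it; 0 or 70 mm would be more than 10 px off. I did not look at the pawl itself.
- **Forces:** the highest wrist force in the readings was about 13 N.
- **Bystanders:** the tub and bottle show no shift in the top view; a pixel comparison found only faint differences (at most 20 of 255). I checked the plate by eye only, and it looked undisturbed.
- **Lamp shade:** the gripper did not come near it.

An early handle estimate from the two fixed cameras put the bar's ends 19 mm apart in height. I used the wrist camera's estimate instead; a second wrist view matched it to about 1 px. No later check disagreed.

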